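# Stamp the visitor's card with the flower

## Task

The visitor's card lies ready in the turret stamp press on the counter. With a fingertip, flick the die disc round by the lobes of its edge, click by click, until the flower-shaped die has clicked in under the ram; then press the wooden palm knob fully down with the fingertips so that the flower, and no other die, prints on the card, and let the knob come all the way back up. Leave the things standing round about where they are; nothing needs to be gripped or lifted.

Things in the scene. Friction and masses are not known exactly. Their poses are not given: they have to be found in the camera images.
- press: turret stamp press, fixed to the counter: dark base plate, white C-frame, flat die disc turning on an upright axis. Origin: on the counter, on the disc's axis; x points from the axis to the ram and column (the back), z up. Arm 34 mm wide, x = 19 to 87 mm, top 110 mm high; column behind x = 67 mm. In front, below the disc, lie only the base plate (12 mm high, 96 mm wide, to x = -44 mm) and the ball plunger (to x = -50 mm, 36 mm high)
- disc_centre (a point): centre of the aluminium die disc (half-way up it, 55 mm above the counter): radius 50 mm, 10 mm thick, level. On it, 38 mm from the axis and 45 degrees apart, stand eight spring-loaded dies with wooden heads, tops 74 mm above the counter. The disc's edge is free to reach at the front (press -x side)
- disc (a joint): turn of the disc (rad), positive anticlockwise seen from above, endless. A ball plunger clicks it into places at the multiples of 0.785. 2 to 3 N on a lobe moves it; past half-way it snaps on to the next place, let go earlier it snaps back; it does not coast. At 0 the flower die stands at the front, opposite the ram; at 3.142 or -3.142 it is under the ram
- front_edge (a point): fixed point at the front of the disc's edge, 60 mm from the axis (press -x), 55 mm above the counter. Round the disc stand eight black upright grip lobes, round posts of radius 6 mm centred 54 mm from the axis (out to 60 mm), 47 to 63 mm above the counter, 29 mm clear between neighbours, midway between dies: in a click the nearest two are 22.5 degrees to either side of this point
- flower_top (a point): centre of the top of the flower die, whose wooden head is cut as a five-petalled flower 26 mm across, 7 mm thick; the other seven heads are smaller: discs, squares, a bar, a triangle, a hexagon. 38 mm from the disc's axis, 74 mm above the counter when up
- flower_die (a joint): how far the flower die is pushed down (m): 0 up, 0.007 fully down, where its rubber face meets the card; sprung, comes back up
- knob_top (a point): centre of the top of the ram's brown wooden palm knob, a mushroom 38 mm across and 16 mm thick, 138 mm above the counter when up, 38 mm behind the disc's axis (press +x)
- ram (a joint): how far the ram is pressed down (m): 0 up, 0.009 fully down against its stop. Sprung: 4 N to start, about 12 N at the bottom with a die under it; springs back up. Its nose stands 2 mm above the die heads
- ink_pad: ink pad tin, 58 x 85 x 15 mm, loose; origin at the centre of its underside. A bystander
- wood_stamp: wooden hand stamp standing on its face, 26 x 45 x 67 mm, loose; origin at the centre of its underside. A bystander
- candle: round white candle on a square black card, 60 x 60 x 66 mm, loose; origin at the centre of its underside. A bystander
- doll: turned wooden doll, 35 mm across, 112 mm high, loose; origin at the centre of its underside. A bystander

How it is judged:
On the way, in this order (a step that is already met when the one before it is completed fails the run):
1. a fingertip pushes the disc round (contact force between the fingers and disc above 0.3 N), for 0.02 s.
2. the flower die has clicked in under the ram, the ram still up (horizontal distance between flower_top and knob_top below 0.004 m and value of joint ram below 0.0015 m), for 0.2 s.
3. the fingertips press the knob until the flower die is fully down on the card (value of joint flower_die above 0.006 m and value of joint ram above 0.0075 m and contact force between the fingers and ram above 1 N), for 0.05 s.
At the end, for the whole second after the job is handed in: The flower die stands still under the ram (within 4 mm), it has been pressed fully down (over 6 of its 7 mm) by the fingertips on the knob, and ram and die are back up (within 1.5 mm) (all of step 2 and value of joint flower_die below 0.0015 m and velocity of joint disc between -0.1 and 0.1 rad/s); the robot touches nothing.
It fails at once if the ram is pressed (over 4 mm) while the flower die is not under it (over 6 mm off), so that another die prints (value of joint ram above 0.004 m and horizontal distance between flower_top and knob_top above 0.006 m).
It fails at once if a thing standing round about is shifted by more than 15 mm, lifted or tipped (distance of any of ink_pad, wood_stamp, candle, doll from where it was at the start of the episode above 0.015 m or angle between any of ink_pad, wood_stamp, candle, doll's own z axis and vertical above 0.35 rad).
It also fails if it takes over 51 s, if anything falls off the work surface, if the arm or the gripper's body presses on something with over 40 N, if the wrist force passes 120 N, or if a joint passes its speed limit or range.

## Robot

A 7-joint arm with a two-finger parallel gripper is mounted at the origin on a cart in front of the work surface, level with it; the furniture and walls round the work are solid. World frame = base frame: x ahead of the robot, y to its left, z up, the work surface at z = 0. Lengths are in m, angles in rad, forces in N, time in s.
With the tool pointing down it reaches from about 0.4 to 0.85 m from the base axis. Payload 4.5 kg.
Tool frame: the origin (TCP) lies midway between the tips of the shut fingers; the grasp point (between the pads) lies 19 mm behind it; z points along the fingers, y is the line along which they close (so a half turn about z gives the same grasp; the last joint's range is limited). The gripper opens to 88 mm and grips with 3 to 60 N. Pads are 18 mm wide; open, the fingers measure 123 mm over their backs; the gripper's body (75 mm by 187 mm) begins 45 mm behind the grasp point.
Start: joints at [1.242, 0.689, -0.195, 1.565, 0.157, 0.902, -0.215], TCP at [0.222, -0.584, 0.208] pointing down, gripper open.
Joint ranges: [-3.01, 3.01], [-0.46, 2.08], [-1.47, 1.51], [0.13, 2.56], [-1, 4.14], [0.04, 2.09], [-2.66, 2.66]. Speed limits (rad/s): [2.57, 2.57, 3.14, 3.14, 3.14, 3.14, 3.14].

## Interface

Orientations are given as a unit quaternion [x, y, z, w].
In Python, from plant import r gives the robot as it stands.
- The arm moves only by the tool carry_out, never from a script. Its argument "plan" is a list of rows, each an object with "rot": the turn, a rotation vector about the tool's x, y, z in rad, a list of three; "xyz": the shift along the tool's x, y, z in m, a list of three; "grip": the closure in counts, from 0 (fully open) to 255 (shut). In form: [{"rot": [wx, wy, wz], "xyz": [dx, dy, dz], "grip": grip}, ...]. A call has 1 to 8 rows; each row is the pose to reach, as a shift and turn from the pose commanded when the call began, along the tool's axes at that moment; what a row does not reach only later rows make up. A row lasts 1/12 s, in which the tool goes at most 41.7 mm and 7.16 degrees, less where a joint would pass 70% of its speed; a pose out of reach is approached as far as the arm can. A call with a gripper value outside its range is refused whole. The fingers move at their own pace and stop on an object; "squeeze" is the grip in N (left out, the last holds). Time passes only in rows, so rows that repeat a pose let the fingers close. It gives the time, the measured TCP pose, the force, the opening and the grip force at its end, in the units of the state.
- r.get_state(): the state, without advancing time (a new reading comes with each control period).
- r.snapshot(name): name is "side" or "top"; returns the picture (400x640x3 uint8, red, green, blue); there is no depth.
- r.camera_params(name): a dict with "fx", "fy", "cx", "cy" (pixels), "position" and "attitude" of the camera in the world. Camera axes: x right, y down, z forward; pixel columns grow to the right and rows downward; lengths in m; the calibration is good to about 2 mm. A picture is of the moment at which its call begins. camera_params takes no time and is no camera call.
- r.finish_job(): hands the job in; it is judged then, once.
The state is a dict: "clock": time; "q": joint angles; "qd": joint speeds; "joint_torque": joint torques, N m; "tool_pos": TCP position; "eef_rot": TCP orientation; "contact_force": force on the tool from outside, world axes, zero at the start; "moment": the same for the moment, N m; "opening": opening from 0.0 (shut) to 1.0 (fully open); "finger_force": force on a finger pad.
Only numpy, scipy, OpenCV 4.12 (cv2) and the standard library are available. Lean on these libraries where they do the work, as an engineer would, in place of code of your own. Each camera call takes 0.05 s, during which the arm holds its last target. There are 200 camera calls.

## Working session

There is one attempt and no reset: what is moved stays moved. The work goes in short steps, Python scripts to look and compute and a tool call to move; the robot and the scene stay as the last step left them, time stands still between calls to the robot, and variables do not carry over. Pictures are saved under pics/ and viewed, at most 10 in all, crops included, and the job is handed in when it is done.

Besides the shell and the picture viewer there is one more tool, called after "Emit:" as name([rows], argument=value, ...), one row to a line, values as JSON. carry_out: Moves the arm, as the interface text tells. Its arguments: {"type":"object","properties":{"plan":{"type":"array"},"squeeze":{"type":"number"}},"required":["plan"]}

```bash
mkdir -p pics
python3 - <<'E'
from plant import r
import cv2
for n in("side","top"):
    cv2.imwrite(f"pics/{n}0.png",r.snapshot(n)[:,:,::-1]); print(r.camera_params(n))
s=r.get_state();print(s["clock"],s["tool_pos"],s["eef_rot"],s["opening"])
E
```

```text
{'fx': 431.96726182612093, 'fy': 431.96726182612093, 'cx': 314.5937482409806, 'cy': 198.77977421237372, 'position': array([ 0.45249322, -0.56837558,  0.61902574]), 'attitude': array([ 0.8972915 , -0.05570748,  0.03016331, -0.43686933])}
{'fx': 457.99942521456654, 'fy': 457.99942521456654, 'cx': 317.807045596966, 'cy': 198.81112237114502, 'position': array([0.41400821, 0.12164136, 1.00484709]), 'attitude': array([ 0.70743046, -0.70364421,  0.04839337, -0.04566235])}
0.1 [ 0.22153687 -0.58378731  0.20721935] [ 9.83587730e-01  1.80428820e-01 -2.08615111e-04 -7.58340824e-04] 1.000499479882177
```

View pics/side0.png

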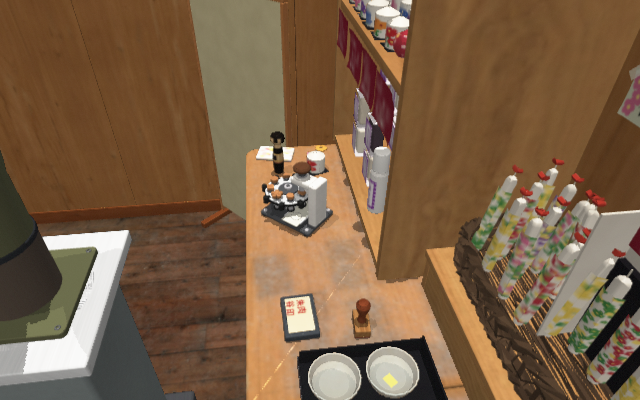

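View pics/top0.png

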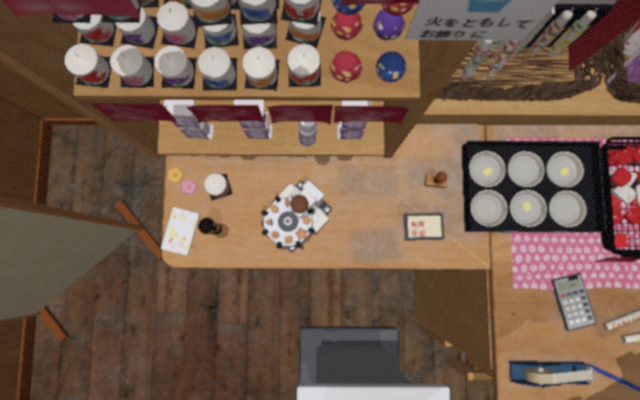

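The press is at about (290,218) in the top view and (297,195) in the side view. The doll and candle are on its left, and the ink pad and hand stamp are well to its right. Next I'll enlarge both views.

Run:
```python
import cv2,numpy as np
t=cv2.imread("pics/top0.png")[170:260,250:345]; s=cv2.imread("pics/side0.png")[150:240,250:345]
o=np.vstack([cv2.resize(a,None,fx=6,fy=6,interpolation=cv2.INTER_CUBIC) for a in (t,)])
p=cv2.resize(s,None,fx=6,fy=6,interpolation=cv2.INTER_CUBIC)
cv2.imwrite("pics/c_top.png",o);cv2.imwrite("pics/c_side.png",p)
```

```text
(no output)
```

View pics/c_top.png

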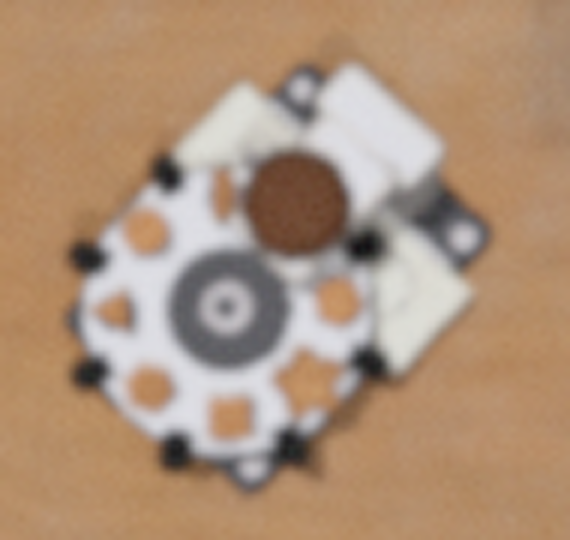

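View pics/c_side.png

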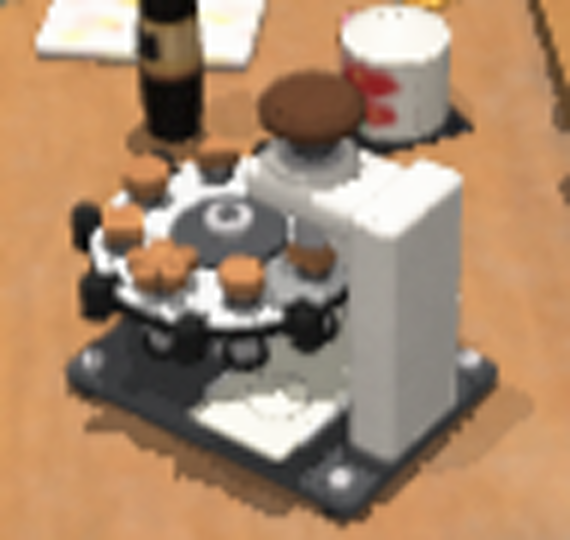

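Top crop, in full-image pixels: hub (287.7,221.2), knob (299.5,203.8), flower (301.2,233.3). Side crop: hub (288,185.8), knob top (302,167), flower (277,194).

```bash
cat > h.py <<'E'
from plant import r
import numpy as np
from scipy.spatial.transform import Rotation as R
def ray(n,u):
    c=r.camera_params(n); d=R.from_quat(c["attitude"]).apply([(u[0]-c["cx"])/c["fx"],(u[1]-c["cy"])/c["fy"],1]); return np.array(c["position"]),d
def at(n,u,z): p,d=ray(n,u); return p+d*(z-p[2])/d[2]
def tri(a,b):
    (p,d),(q,e)=ray("top",a),ray("side",b); s=np.linalg.lstsq(np.c_[d,-e],q-p,rcond=None)[0]
    A,B=p+d*s[0],q+e*s[1]; return (A+B)/2,np.linalg.norm(A-B)
def tcp():
    s=r.get_state(); return s["tool_pos"],s["eef_rot"],s
E
python3 - <<'E'
from h import *
np.set_printoptions(precision=4,suppress=True)
k=lambda x,y:(250+x/6-.4,170+y/6-.4)
ks=lambda x,y:(250+x/6-.4,150+y/6-.4)
for n,a,b,z in [("hub",k(226,307),ks(228,215),.064),("knob",k(297,203),ks(312,98),.138),("flower",k(307,380),ks(162,264),.074),
  ("doll",(207,226),(277.5,172),0),("candle",(217,185),(316.5,172),.066)]:
    print(n,tri(a,b),at("top",a,z),at("side",b,z)[:2])
# lobes, top of posts at z=.063
c=at("top",k(226,307),.064)
for u in [(168,174),(88,256),(90,373),(176,451),(291,447),(370,360),(364,244)]:
    v=at("top",k(*u),.063)-c; print(u,np.hypot(v[0],v[1]),np.degrees(np.arctan2(v[1],v[0])))
for u in [(307,380),(297,203)]:
    v=at("top",k(*u),.074 if u[0]==307 else .138)-c; print(u,np.hypot(v[0],v[1]),np.degrees(np.arctan2(v[1],v[0])))
print(R.from_quat(r.get_state()["eef_rot"]).as_matrix())
E
```

```text
hub (array([0.493 , 0.1806, 0.0695]), np.float64(0.0011119780026195324)) [0.494 0.181 0.064] [0.4929 0.188 ]
knob (array([0.5211, 0.1543, 0.1348]), np.float64(0.000569637269099906)) [0.521  0.1542 0.138 ] [0.5204 0.1496]
flower (array([0.468 , 0.1527, 0.0709]), np.float64(0.0014390601065620773)) [0.4686 0.1526 0.074 ] [0.4672 0.1485]
doll (array([ 0.483 ,  0.3654, -0.02  ]), np.float64(0.01101510770443802)) [0.487  0.3609 0.    ] [0.4767 0.3354]
candle (array([ 0.579 ,  0.3453, -0.0148]), np.float64(0.0033478429468970904)) [0.5675 0.3276 0.066 ] [0.5614 0.2286]
(168, 174) 0.05052244955205018 24.248992442838237
(88, 256) 0.050882201080335226 69.97075917916368
(90, 373) 0.05160945891265006 116.23889073120286
(176, 451) 0.051912382367303674 161.55253979816663
(291, 447) 0.05284213726123917 -154.46629038455066
(370, 360) 0.05264438552266402 -109.82385366687907
(364, 244) 0.052101109053086334 -64.89189202800969
(307, 380) 0.0381210286965318 -131.90274921319877
(297, 203) 0.037984386912097184 -44.78983222626205
[[ 0.9349  0.3549 -0.0007]
 [ 0.3549 -0.9349  0.0014]
 [-0.0001 -0.0016 -1.    ]]
```

The axis is at about (0.493,0.180). The ram lies along about −43°, so the front is at about 137°, and the flower needs +90°, two clicks anticlockwise. I'll shut the gripper and swing over, with the finger line tangential.

Emit:
carry_out([
  {"rot":[0,0,-0.12],"xyz":[0.036,-0.02,-0.005],"grip":255},
  {"rot":[0,0,-0.24],"xyz":[0.07,-0.045,-0.01],"grip":255},
  {"rot":[0,0,-0.36],"xyz":[0.105,-0.07,-0.013],"grip":255},
  {"rot":[0,0,-0.48],"xyz":[0.14,-0.093,-0.013],"grip":255},
  {"rot":[0,0,-0.6],"xyz":[0.174,-0.116,-0.013],"grip":255},
  {"rot":[0,0,-0.72],"xyz":[0.209,-0.14,-0.013],"grip":255},
  {"rot":[0,0,-0.84],"xyz":[0.243,-0.163,-0.013],"grip":255},
  {"rot":[0,0,-0.96],"xyz":[0.278,-0.186,-0.013],"grip":255},
], squeeze=10)

```text
clock: 0.77
tool_pos: [0.4148, -0.3118, 0.2208]
eef_rot: [0.787, 0.616, -0.0, -0.0]
contact_force: [1.1, -1.1, 0.1]
opening: 0.416
finger_force: 0.0
```

```bash
cat >> h.py <<'E'
C=np.array([.493,.180]); FR=np.radians(137.3)
er=np.array([np.cos(FR),np.sin(FR)]); et=np.array([-er[1],er[0]])  # radial out; positive push
def press(s,rad,z): return np.r_[C+s*et+rad*er,z]
def delta(p,yaw=np.radians(47.3)):
    t,q,s=tcp(); M=R.from_quat(q)
    T=R.from_matrix(np.c_[[np.sin(yaw),-np.cos(yaw),0],[np.cos(yaw),np.sin(yaw),0],[0,0,-1]])
    print("t",s["clock"],"at",np.round(t,4),"xyz",np.round(M.inv().apply(p-t),4),"rot",np.round((M.inv()*T).as_rotvec(),4),"open",round(s["opening"],3),"F",np.round(s["contact_force"],1))
E
python3 - <<'E'
from h import *
print(press(-.06,.075,.2),np.round(r.get_state()["q"],2)); delta(press(-.06,.075,.2))
E
```

```text
[0.47857099 0.27495685 0.2       ] [ 0.85  0.56 -0.46  1.86  0.34  0.8  -0.03]Traceback (most recent call last):
  File "<stdin>", line 2, in <module>
  File "h.py", line 17, in delta
    T=R.from_matrix(np.c_[[np.sin(yaw),-np.cos(yaw),0],[np.cos(yaw),np.sin(yaw),0],[0,0,-1]])
  File "scipy/spatial/transform/_rotation.pyx", line 1143, in scipy.spatial.transform._rotation.Rotation.from_matrix
ValueError: Non-positive determinant (left-handed or null coordinate frame) in rotation matrix 0: [[ 0.7349146   0.67815967  0.        ]
 [-0.67815967  0.7349146   0.        ]
 [ 0.          0.         -1.        ]].
```

```bash
sed -i 's/\[np.sin(yaw),-np.cos(yaw),0\]/[-np.sin(yaw),np.cos(yaw),0]/' h.py
python3 - <<'E'
from h import *
delta(press(-.06,.075,.2))
E
```

```text
t 0.7667 at [ 0.4148 -0.3118  0.2208] xyz [ 0.5849 -0.0788  0.0208] rot [-6.0000e-04 -1.0000e-04 -1.0678e+00] open 0.416 F [ 1.1 -1.1  0.1]
```

Emit:
carry_out([
  {"rot":[0,0,-0.12],"xyz":[0.039,-0.005,0],"grip":255},
  {"rot":[0,0,-0.24],"xyz":[0.078,-0.01,0],"grip":255},
  {"rot":[0,0,-0.36],"xyz":[0.117,-0.016,0],"grip":255},
  {"rot":[0,0,-0.48],"xyz":[0.156,-0.021,0],"grip":255},
  {"rot":[0,0,-0.6],"xyz":[0.195,-0.026,0],"grip":255},
  {"rot":[0,0,-0.72],"xyz":[0.234,-0.031,0],"grip":255},
  {"rot":[0,0,-0.84],"xyz":[0.273,-0.037,0],"grip":255},
  {"rot":[0,0,-0.96],"xyz":[0.312,-0.042,0],"grip":255},
])

```text
clock: 1.43
tool_pos: [0.4498, 0.0008, 0.2208]
eef_rot: [0.414, 0.91, -0.0, -0.0]
contact_force: [1.0, 0.1, -0.1]
opening: 0.002
finger_force: 0.0
```

Run:
```python
from h import *
delta(press(-.06,.075,.2))
```

```text
t 1.4333 at [0.4498 0.0008 0.2208] xyz [0.1877 0.202  0.0207] rot [-6.000e-04  1.000e-04 -1.079e-01] open 0.002 F [ 1.   0.1 -0.1]
```

Emit:
carry_out([
  {"rot":[0,0,-0.108],"xyz":[0.027,0.029,0],"grip":255},
  {"rot":[0,0,-0.108],"xyz":[0.054,0.058,0],"grip":255},
  {"rot":[0,0,-0.108],"xyz":[0.081,0.087,0],"grip":255},
  {"rot":[0,0,-0.108],"xyz":[0.108,0.116,0],"grip":255},
  {"rot":[0,0,-0.108],"xyz":[0.135,0.145,0],"grip":255},
  {"rot":[0,0,-0.108],"xyz":[0.162,0.174,0.01],"grip":255},
  {"rot":[0,0,-0.108],"xyz":[0.188,0.202,0.02],"grip":255},
  {"rot":[0,0,-0.108],"xyz":[0.188,0.202,0.02],"grip":255},
])

```text
clock: 2.1
tool_pos: [0.4783, 0.2831, 0.2]
eef_rot: [0.362, 0.932, 0.003, -0.002]
contact_force: [-0.0, 1.9, 0.2]
opening: 0.004
finger_force: 0.0
```

Run:
```python
from h import *
delta(press(-.055,.075,.054))
```

```text
t 2.1 at [0.4783 0.2831 0.2   ] xyz [-0.0066 -0.0115  0.1459] rot [ 0.0045 -0.0064  0.0041] open 0.004 F [-0.   1.9  0.2]
```

Emit:
carry_out([
  {"rot":[0,0,0],"xyz":[0,0,0.03],"grip":255},
  {"rot":[0,0,0],"xyz":[0,-0.002,0.06],"grip":255},
  {"rot":[0,0,0],"xyz":[0,-0.005,0.09],"grip":255},
  {"rot":[0,0,0],"xyz":[0,-0.005,0.12],"grip":255},
  {"rot":[0,0,0],"xyz":[0,-0.005,0.14],"grip":255},
  {"rot":[0,0,0],"xyz":[0,-0.005,0.146],"grip":255},
  {"rot":[0,0,0],"xyz":[0,-0.005,0.146],"grip":255},
])

```text
clock: 2.68
tool_pos: [0.4759, 0.2689, 0.0535]
eef_rot: [0.367, 0.93, -0.002, -0.001]
contact_force: [0.4, -0.2, -0.1]
opening: 0.003
finger_force: 0.0
```

Run:
```python
from h import *
import cv2
a=r.snapshot("side")[120:240,220:345];b=r.snapshot("top")[160:280,230:355]
cv2.imwrite("pics/m1.png",cv2.resize(np.vstack([a[:,:,::-1]]),None,fx=5,fy=5,interpolation=2))
cv2.imwrite("pics/m1t.png",cv2.resize(b[:,:,::-1],None,fx=5,fy=5,interpolation=2))
delta(press(-.055,.0615,.054))
```

```text
t 2.7833 at [0.4774 0.2703 0.0557] xyz [-0.0112 -0.0007  0.0017] rot [ 0.0011  0.     -0.0056] open 0.008 F [ 0.4 -0.1 -0.1]
```

View pics/m1.png

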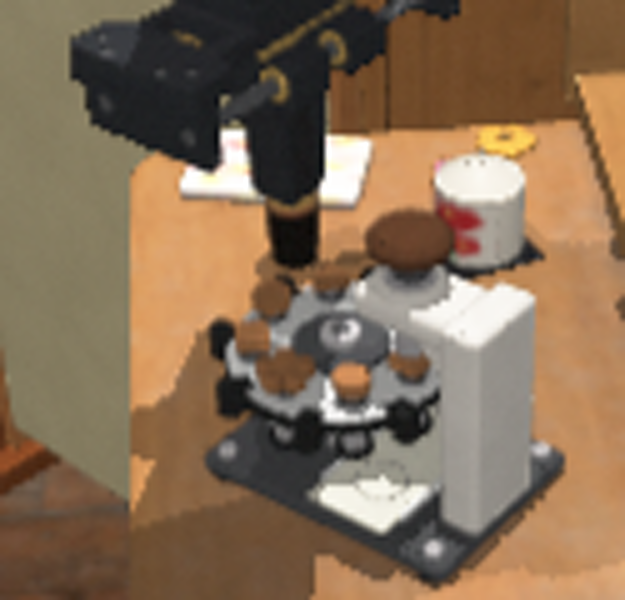

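The shut fingers stand behind the left edge of the disc, clear of the doll and at lobe height. Next I'll move in 11 mm and sweep the lobe along the tangent.

Emit:
carry_out([
  {"rot":[0,0,0],"xyz":[-0.006,0,0.001],"grip":255},
  {"rot":[0,0,0],"xyz":[-0.011,0,0.002],"grip":255},
  {"rot":[0,0,0],"xyz":[-0.011,-0.005,0.002],"grip":255},
  {"rot":[0,0,0],"xyz":[-0.011,-0.01,0.002],"grip":255},
  {"rot":[0,0,0],"xyz":[-0.011,-0.014,0.002],"grip":255},
  {"rot":[0,0,0],"xyz":[-0.011,-0.018,0.002],"grip":255},
  {"rot":[0,0,0],"xyz":[-0.011,-0.022,0.002],"grip":255},
])

```text
clock: 3.37
tool_pos: [0.4695, 0.2459, 0.0531]
eef_rot: [0.366, 0.93, -0.0, 0.0]
contact_force: [0.0, -1.0, 0.0]
opening: 0.005
finger_force: 0.0
```

Run:
```python
from h import *
delta(press(-.016,.0615,.054))
```

```text
t 3.3667 at [0.4695 0.2459 0.0531] xyz [-0.0005 -0.0165 -0.0009] rot [-0.0001  0.0001 -0.0052] open 0.005 F [ 0. -1.  0.]
```

Emit:
carry_out([
  {"rot":[0,0,0],"xyz":[0,-0.004,0],"grip":255},
  {"rot":[0,0,0],"xyz":[0,-0.008,0],"grip":255},
  {"rot":[0,0,0],"xyz":[0,-0.012,0],"grip":255},
  {"rot":[0,0,0],"xyz":[0,-0.016,0],"grip":255},
  {"rot":[0,0,0],"xyz":[0,-0.018,0],"grip":255},
  {"rot":[0,0,0],"xyz":[0,-0.018,0],"grip":255},
])

```text
clock: 3.87
tool_pos: [0.4573, 0.2325, 0.0529]
eef_rot: [0.367, 0.93, -0.0, -0.0]
contact_force: [-0.6, -0.4, -0.9]
opening: 0.005
finger_force: 0.0
```

Run:
```python
from h import *
import cv2
a=r.snapshot("side")[140:240,230:345];b=r.snapshot("top")[170:270,240:355]
cv2.imwrite("pics/m2.png",cv2.resize(np.vstack([a[:,:,::-1]]),None,fx=5,fy=5,interpolation=2))
delta(press(-.016,.0615,.054))
```

```text
t 3.9667 at [0.4578 0.2332 0.0529] xyz [-0.0004  0.0007 -0.0011] rot [ 0.0003  0.0001 -0.0055] open 0.009 F [ 1.2 -0.4  0.4]
```

View pics/m2.png

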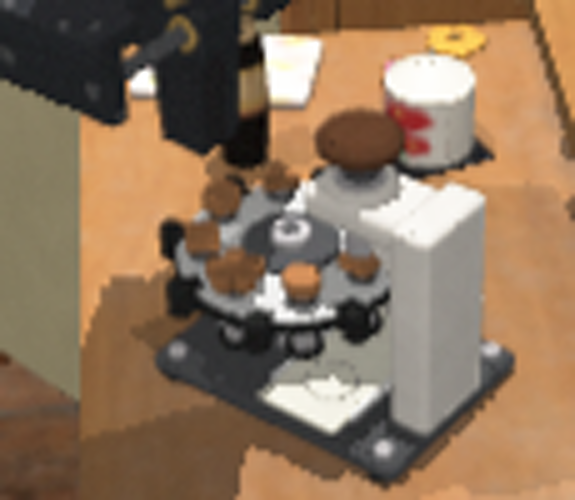

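The disc hasn't moved: flower at (235,270), hub at (292,232). The finger bottom shows at (195,150), full-image (269,170). I'll compare that with the projected TCP.

```bash
cat >> h.py <<'E'
def proj(n,p):
    c=r.camera_params(n); v=R.from_quat(c["attitude"]).inv().apply(np.array(p)-c["position"]); return np.round([c["fx"]*v[0]/v[2]+c["cx"],c["fy"]*v[1]/v[2]+c["cy"]],1)
E
python3 - <<'E'
from h import *
import cv2
t=tcp()[0]; f=lambda p:(p-[230,140])*5
print("tcp",proj("side",t),f(proj("side",t)))
for a in (-22.5,22.5,-67.5):
    w=FR+np.radians(a); print(a,f(proj("side",np.r_[C+.054*np.array([np.cos(w),np.sin(w)]),.063])))
for z in (.055,.125):
    print(f(proj("side",np.r_[C,z])))
E
```

```text
tcp [270.7 178.7] [203.5 193.5]
-22.5 [231.  178.5]
22.5 [170.5 223. ]
-67.5 [322.5 170.5]
[290.5 255. ]
[285.  119.5]
```

Run:
```python
from h import *
import cv2
a=r.snapshot("side")[148:208,245:305];b=r.snapshot("top")[170:245,255:330]
cv2.imwrite("pics/m3.png",np.hstack([cv2.resize(x[:,:,::-1],(400,400),interpolation=2) for x in(a,b)]))
t=tcp()[0]; print((proj("side",t)-[245,148])*400/60,(proj("top",t)-[255,170])*400/75)
```

```text
[172.         204.66666667] [ 37.86666667 365.33333333]
```

View pics/m3.png

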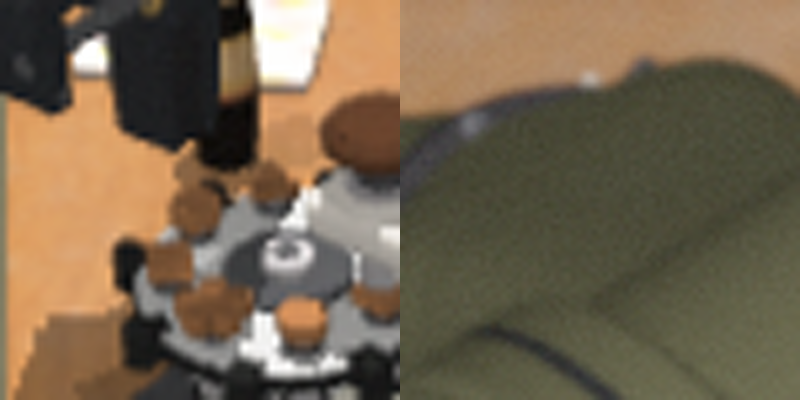

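The fingertips really show at (170,150), about 55 crop px (8 image px, roughly 20 mm) above the projected TCP, so they passed over the lobes. I'll back off along the tangent, go 19 mm lower and look again.

Emit:
carry_out([
  {"rot":[0,0,0],"xyz":[0.006,0.01,0],"grip":255},
  {"rot":[0,0,0],"xyz":[0.006,0.022,0],"grip":255},
  {"rot":[0,0,0],"xyz":[0.006,0.034,0],"grip":255},
  {"rot":[0,0,0],"xyz":[0.006,0.038,0.006],"grip":255},
  {"rot":[0,0,0],"xyz":[0.006,0.038,0.012],"grip":255},
  {"rot":[0,0,0],"xyz":[0.006,0.038,0.018],"grip":255},
  {"rot":[0,0,0],"xyz":[0.006,0.038,0.019],"grip":255},
])

```text
clock: 4.65
tool_pos: [0.478, 0.2638, 0.0324]
eef_rot: [0.367, 0.93, -0.002, -0.001]
contact_force: [0.0, -0.6, -0.7]
opening: 0.003
finger_force: 0.0
```

Run:
```python
from h import *
import cv2
a=r.snapshot("side")[138:208,240:320]
cv2.imwrite("pics/m4.png",cv2.resize(a[:,:,::-1],None,fx=8,fy=8,interpolation=2))
t=tcp()[0]
for p in (t,t+[0,0,.02],t+[0,0,.04]): print((proj("side",p)-[240,138])*8)
delta(press(-.055,.0615,.035))
```

```text
[313.6 317.6]
[311.2 260.8]
[308.  203.2]
t 4.7 at [0.4781 0.2638 0.0327] xyz [-0.0063  0.0036 -0.0023] rot [-0.0031 -0.0001 -0.0053] open 0.005 F [-0.1 -1.1 -0.4]
```

View pics/m4.png

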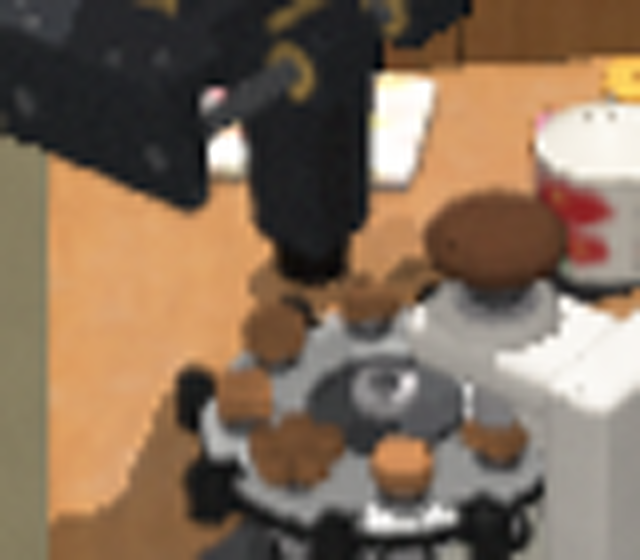

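The doll's base is the blob at (310,275). The fingers end just above it, at about (305,250), which puts their bottom at z≈0.056. I'll go 5 mm lower, then in, and sweep again.

Emit:
carry_out([
  {"rot":[0,0,0],"xyz":[0,0,0.005],"grip":255},
  {"rot":[0,0,0],"xyz":[-0.006,0,0.005],"grip":255},
  {"rot":[0,0,0],"xyz":[-0.006,-0.005,0.005],"grip":255},
  {"rot":[0,0,0],"xyz":[-0.006,-0.01,0.005],"grip":255},
  {"rot":[0,0,0],"xyz":[-0.006,-0.014,0.005],"grip":255},
  {"rot":[0,0,0],"xyz":[-0.006,-0.018,0.005],"grip":255},
  {"rot":[0,0,0],"xyz":[-0.006,-0.021,0.005],"grip":255},
])

```text
clock: 5.28
tool_pos: [0.47, 0.2473, 0.0296]
eef_rot: [0.366, 0.931, 0.002, 0.0]
contact_force: [3.4, 4.1, 0.8]
opening: 0.002
finger_force: 2.2
```

Run:
```python
from h import *
delta(press(-.016,.0615,.03)); s=tcp()[2]; F=s["contact_force"]; print("Ft",F[:2]@et,"Fr",F[:2]@er)
```

```text
t 5.2833 at [0.47   0.2473 0.0296] xyz [-0.0011 -0.0179 -0.0005] rot [ 0.0045 -0.001  -0.0047] open 0.002 F [3.4 4.1 0.8]
Ft -5.31447595336188 Fr 0.2911477605168071
```

That's contact, with 5 N against the push. I'll keep going.

Emit:
carry_out([
  {"rot":[0,0,0],"xyz":[0,-0.004,0],"grip":255},
  {"rot":[0,0,0],"xyz":[0,-0.008,0],"grip":255},
  {"rot":[0,0,0],"xyz":[0,-0.012,0],"grip":255},
  {"rot":[0,0,0],"xyz":[0,-0.016,0],"grip":255},
])

```text
clock: 5.62
tool_pos: [0.4585, 0.2382, 0.03]
eef_rot: [0.365, 0.931, 0.004, -0.0]
contact_force: [-0.9, 4.5, 6.1]
opening: 0.006
finger_force: 2.8
```

Run:
```python
from h import *
import cv2
a=r.snapshot("side")[138:208,240:320]
cv2.imwrite("pics/m5.png",cv2.resize(a[:,:,::-1],None,fx=8,fy=8,interpolation=2))
delta(press(-.016,.0615,.03)); s=tcp()[2]; F=s["contact_force"]; print("Ft",F[:2]@et,"Fr",F[:2]@er)
```

```text
t 5.6667 at [0.4576 0.2362 0.0299] xyz [-0.0026 -0.0013 -0.0002] rot [ 0.0035 -0.0023 -0.0033] open 0.006 F [-1.4  2.   3.8]
Ft -0.5342377250446216 Fr 2.405464578943262
```

View pics/m5.png

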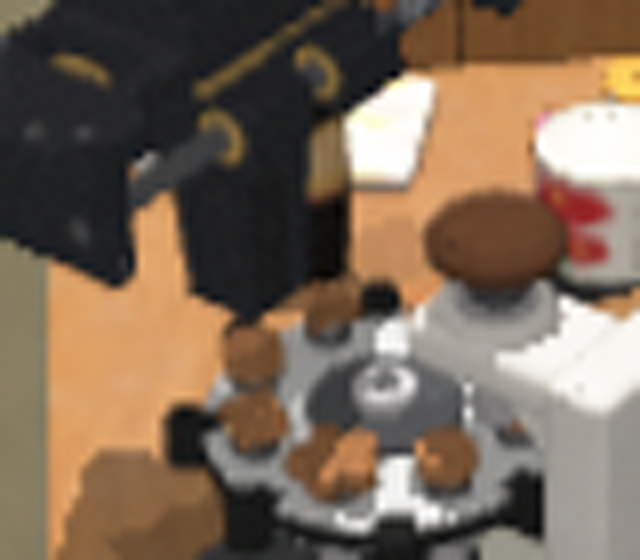

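The disc is about half-way through a click, with the flower now at (332,465) from (297,450). I'll push a few mm more, then draw back radially.

Emit:
carry_out([
  {"rot":[0,0,0],"xyz":[0,-0.004,0],"grip":255},
  {"rot":[0,0,0],"xyz":[0,-0.008,0],"grip":255},
  {"rot":[0,0,0],"xyz":[0.001,-0.011,0],"grip":255},
  {"rot":[0,0,0],"xyz":[0.01,-0.011,0],"grip":255},
  {"rot":[0,0,0],"xyz":[0.02,-0.009,0],"grip":255},
  {"rot":[0,0,0],"xyz":[0.022,0,0],"grip":255},
  {"rot":[0,0,0],"xyz":[0.022,0.01,0],"grip":255},
  {"rot":[0,0,0],"xyz":[0.022,0.02,0],"grip":255},
])

```text
clock: 6.33
tool_pos: [0.4559, 0.265, 0.0289]
eef_rot: [0.366, 0.931, -0.0, -0.0]
contact_force: [-0.1, -0.4, -0.5]
opening: 0.011
finger_force: 0.0
```

Run:
```python
from h import *
import cv2
a=r.snapshot("side")[138:208,240:320]
cv2.imwrite("pics/m6.png",cv2.resize(a[:,:,::-1],None,fx=8,fy=8,interpolation=2))
delta(press(-.053,.0615,.03)); s=tcp()[2]; F=s["contact_force"]; print("Ft",F[:2]@et,"Fr",F[:2]@er)
```

```text
t 6.3833 at [0.4579 0.2672 0.029 ] xyz [-0.0233  0.0128 -0.001 ] rot [ 0.0038 -0.0008 -0.0044] open 0.002 F [ 0.9  2.1 -1.4]
Ft -2.1662706082584187 Fr 0.7907314775810669
```

View pics/m6.png

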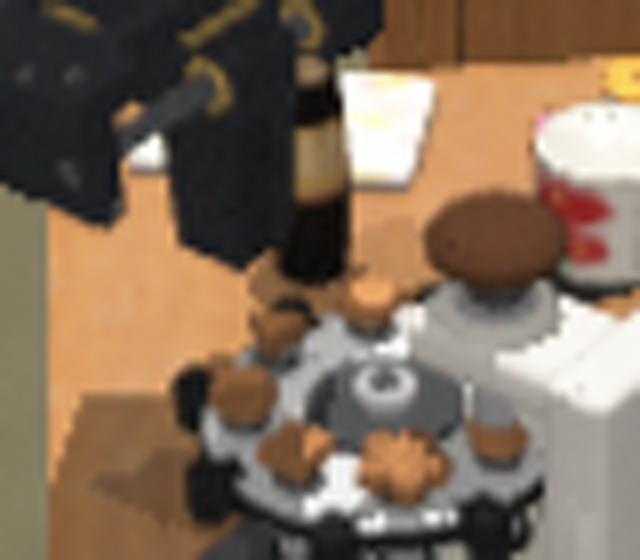

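One click done: the flower is now at (403,463), one place short of the ram. I'll repeat the same sweep.

Emit:
carry_out([
  {"rot":[0,0,0],"xyz":[0,0.012,0],"grip":255},
  {"rot":[0,0,0],"xyz":[-0.012,0.012,0],"grip":255},
  {"rot":[0,0,0],"xyz":[-0.023,0.012,0],"grip":255},
  {"rot":[0,0,0],"xyz":[-0.023,0.006,0],"grip":255},
  {"rot":[0,0,0],"xyz":[-0.023,0,0],"grip":255},
  {"rot":[0,0,0],"xyz":[-0.023,-0.005,0],"grip":255},
  {"rot":[0,0,0],"xyz":[-0.023,-0.01,0],"grip":255},
])

```text
clock: 6.97
tool_pos: [0.4674, 0.2439, 0.0299]
eef_rot: [0.366, 0.931, 0.004, 0.001]
contact_force: [2.7, 5.5, 1.1]
opening: 0.002
finger_force: 2.4
```

Run:
```python
from h import *
delta(press(-.003,.0615,.03)); s=tcp()[2]; F=s["contact_force"]; print("Ft",F[:2]@et,"Fr",F[:2]@er)
```

```text
t 6.9667 at [0.4674 0.2439 0.0299] xyz [-0.0008 -0.0266 -0.0003] rot [ 0.0079 -0.0018 -0.004 ] open 0.002 F [2.7 5.5 1.1]
Ft -5.8994919153335585 Fr 1.785730506704251
```

Emit:
carry_out([
  {"rot":[0,0,0],"xyz":[0,-0.005,0],"grip":255},
  {"rot":[0,0,0],"xyz":[0,-0.01,0],"grip":255},
  {"rot":[0,0,0],"xyz":[0,-0.015,0],"grip":255},
  {"rot":[0,0,0],"xyz":[0,-0.02,0],"grip":255},
  {"rot":[0,0,0],"xyz":[0,-0.025,0],"grip":255},
  {"rot":[0,0,0],"xyz":[0.011,-0.025,0],"grip":255},
  {"rot":[0,0,0],"xyz":[0.024,-0.025,0],"grip":255},
  {"rot":[0,0,0],"xyz":[0.026,-0.025,0],"grip":255},
])

```text
clock: 7.63
tool_pos: [0.4276, 0.2398, 0.0286]
eef_rot: [0.366, 0.931, -0.001, -0.001]
contact_force: [-0.1, 0.9, -0.3]
opening: 0.005
finger_force: 0.0
```

Emit:
carry_out([
  {"rot":[0,0,0],"xyz":[0,0,-0.04],"grip":255},
  {"rot":[0,0,0],"xyz":[0,0,-0.08],"grip":255},
  {"rot":[0,0,0],"xyz":[0,0,-0.12],"grip":255},
  {"rot":[0,0,0],"xyz":[0,0,-0.16],"grip":255},
  {"rot":[0,0,0],"xyz":[0.02,0,-0.19],"grip":255},
  {"rot":[0,0,0],"xyz":[0.04,0,-0.19],"grip":255},
  {"rot":[0,0,0],"xyz":[0.05,0,-0.19],"grip":255},
])

```text
clock: 8.22
tool_pos: [0.3927, 0.2747, 0.2204]
eef_rot: [0.367, 0.93, 0.001, 0.001]
contact_force: [-0.0, 0.2, -0.6]
opening: 0.004
finger_force: 0.0
```

Run:
```python
from h import *
import cv2
K=np.array([.5215,.1545])
def wood(im):
    h=cv2.cvtColor(im,cv2.COLOR_BGR2HSV); return h
a=r.snapshot("side")[:,:,::-1].copy(); cv2.imwrite("pics/full7.png",a)
ref=cv2.imread("pics/side0.png")
# rectified disc (plane z=.074) from the side view, warp about axis
def rect(im):
    n=121; g=np.linspace(-.06,.06,n); m=np.array([[proj2(np.r_[C+u*(-er)+v*(-et),.074]) for u in g] for v in g],np.float32)
    return cv2.remap(im,m[:,:,0],m[:,:,1],cv2.INTER_CUBIC)
c=r.camera_params("side"); Mi=R.from_quat(c["attitude"]).inv()
def proj2(p):
    v=Mi.apply(p-c["position"]); return [c["fx"]*v[0]/v[2]+c["cx"],c["fy"]*v[1]/v[2]+c["cy"]]
for n,im in(("0",ref),("6click1",None),("7",a)):
    if im is None: continue
    q=rect(im); h=cv2.cvtColor(q,cv2.COLOR_BGR2HSV); w=((h[:,:,0]<20)&(h[:,:,1]>85)).astype(int)
    yy,xx=np.mgrid[-60:61,-60:61]; ang=np.degrees(np.arctan2(-yy,xx))  # v down
    rad=np.hypot(xx,yy)
    print(n,[int(w[(rad>22)&(rad<52)&(abs((np.degrees(np.arctan2(yy,xx))-A+180)%360-180)<22)].sum()) for A in range(-180,180,45)])
delta(np.r_[K,.2])
```

```text
0 [702, 460, 545, 310, 193, 0, 141, 716]
7 [679, 350, 343, 320, 285, 0, 142, 699]
t 8.2667 at [0.391  0.2752 0.2193] xyz [-0.1777  0.0002  0.0192] rot [-0.0001 -0.0003 -0.0021] open 0.003 F [-0.5  0.5 -0.2]
```

Run:
```python
from h import *
import cv2
c=r.camera_params("side"); Mi=R.from_quat(c["attitude"]).inv()
yy,xx=np.mgrid[-60:61,-60:61]; ang=np.degrees(np.arctan2(yy,xx)); rad=np.hypot(xx,yy)
def rect(im,z):
    P=np.dstack([C[0]-xx*.001*er[0]-yy*.001*et[0],C[1]-xx*.001*er[1]-yy*.001*et[1],np.full(xx.shape,z)]).reshape(-1,3)
    v=Mi.apply(P-c["position"]); m=np.c_[c["fx"]*v[:,0]/v[:,2]+c["cx"],c["fy"]*v[:,1]/v[:,2]+c["cy"]].astype(np.float32).reshape(121,121,2)
    return cv2.remap(im,m[:,:,0],m[:,:,1],cv2.INTER_CUBIC)
i0=cv2.imread("pics/side0.png"); i7=cv2.imread("pics/full7.png"); i6=i0.copy()
i6[138:208,240:320]=cv2.resize(cv2.imread("pics/m6.png"),(80,70),interpolation=cv2.INTER_AREA)
for n,im in(("0",i0),("6",i6),("7",i7)):
    h=cv2.cvtColor(rect(im,.074),cv2.COLOR_BGR2HSV); w=(h[:,:,0]<20)&(h[:,:,1]>85)
    print(n,"wood",[int(w[(rad>22)&(rad<47)&(abs((ang-A+180)%360-180)<20)].sum()) for A in range(-180,180,45)])
    g=cv2.cvtColor(rect(im,.06),cv2.COLOR_BGR2GRAY); b=(g<45)&(rad>48)&(rad<60)
    out=[]
    for A in (-157.5,-112.5,157.5,-67.5):
        d=(ang-A+180)%360-180; k=b&(abs(d)<20); out.append((int(k.sum()),round(float(d[k].mean()),1)))
    print("  lobes",out)
```

```text
0 wood [468, 362, 429, 247, 147, 0, 25, 531]
  lobes [(128, 6.3), (187, 5.9), (0, nan), (222, 0.5)]
6 wood [449, 387, 269, 398, 133, 0, 22, 549]
  lobes [(156, 5.5), (233, 4.9), (29, -2.7), (208, 1.5)]
7 wood [450, 259, 275, 250, 193, 0, 23, 513]
  lobes [(131, 6.8), (187, 6.1), (1, -3.0), (231, 0.6)]<stdin>:17: RuntimeWarning: Mean of empty slice.
  ret = ret.dtype.type(ret / rcount)
```

The wood count tracks the flower from sector −90° to −45° to gone, under the ram, and the lobes sit at the same click angles as at the start. Two clicks are done, so I'll move over the knob.

Emit:
carry_out([
  {"rot":[0,0,0],"xyz":[-0.035,0,0],"grip":255},
  {"rot":[0,0,0],"xyz":[-0.07,0,0],"grip":255},
  {"rot":[0,0,0],"xyz":[-0.105,0,0],"grip":255},
  {"rot":[0,0,0],"xyz":[-0.14,0,0],"grip":255},
  {"rot":[0,0,0],"xyz":[-0.17,0,0.01],"grip":255},
  {"rot":[0,0,0],"xyz":[-0.178,0,0.03],"grip":255},
  {"rot":[0,0,0],"xyz":[-0.178,0,0.05],"grip":255},
  {"rot":[0,0,0],"xyz":[-0.178,0,0.055],"grip":255},
])

```text
clock: 8.93
tool_pos: [0.5216, 0.1482, 0.1593]
eef_rot: [0.368, 0.93, -0.004, -0.003]
contact_force: [-0.7, -0.3, 0.8]
opening: 0.006
finger_force: 0.0
```

Run:
```python
from h import *
delta(np.r_[.521,.1543,.14])
```

```text
t 8.9333 at [0.5216 0.1482 0.1593] xyz [0.0046 0.0043 0.0192] rot [-0.0092 -0.002  -0.0084] open 0.006 F [-0.7 -0.3  0.8]
```

Emit:
carry_out([
  {"rot":[0,0,0],"xyz":[0,0,0.004],"grip":255},
  {"rot":[0,0,0],"xyz":[0,0,0.01],"grip":255},
  {"rot":[0,0,0],"xyz":[0,0,0.016],"grip":255},
  {"rot":[0,0,0],"xyz":[0,0,0.02],"grip":255},
  {"rot":[0,0,0],"xyz":[0,0,0.024],"grip":255},
])

```text
clock: 9.35
tool_pos: [0.5235, 0.1529, 0.1399]
eef_rot: [0.366, 0.93, 0.0, 0.0]
contact_force: [-0.4, -0.3, 0.7]
opening: 0.005
finger_force: 0.0
```

Run:
```python
from h import *
delta(np.r_[.521,.1543,.116])
```

```text
t 9.35 at [0.5235 0.1529 0.1399] xyz [ 0.0028 -0.0007  0.0239] rot [ 0.0004  0.0005 -0.0048] open 0.005 F [-0.4 -0.3  0.7]
```

Lateral position is within 3 mm. Next I'll feel for the knob.

Emit:
carry_out([
  {"rot":[0,0,0],"xyz":[0.002,0,0.006],"grip":255},
  {"rot":[0,0,0],"xyz":[0.002,0,0.012],"grip":255},
  {"rot":[0,0,0],"xyz":[0.002,0,0.018],"grip":255},
  {"rot":[0,0,0],"xyz":[0.002,0,0.022],"grip":255},
  {"rot":[0,0,0],"xyz":[0.002,0,0.025],"grip":255},
  {"rot":[0,0,0],"xyz":[0.002,0,0.025],"grip":255},
])

```text
clock: 9.85
tool_pos: [0.5217, 0.1537, 0.1142]
eef_rot: [0.367, 0.93, -0.0, -0.0]
contact_force: [-0.6, 0.1, -0.3]
opening: 0.004
finger_force: 0.0
```

Emit:
carry_out([
  {"rot":[0,0,0],"xyz":[0,0,0.002],"grip":255},
  {"rot":[0,0,0],"xyz":[0,0,0.004],"grip":255},
  {"rot":[0,0,0],"xyz":[0,0,0.006],"grip":255},
  {"rot":[0,0,0],"xyz":[0,0,0.006],"grip":255},
])

```text
clock: 10.18
tool_pos: [0.5219, 0.1538, 0.1087]
eef_rot: [0.367, 0.93, -0.0, -0.0]
contact_force: [1.2, -0.5, 0.0]
opening: 0.008
finger_force: 0.0
```

Emit:
carry_out([
  {"rot":[0,0,0],"xyz":[0,0,0.002],"grip":255},
  {"rot":[0,0,0],"xyz":[0,0,0.004],"grip":255},
  {"rot":[0,0,0],"xyz":[0,0,0.004],"grip":255},
])

```text
clock: 10.43
tool_pos: [0.5222, 0.154, 0.1051]
eef_rot: [0.367, 0.93, 0.0, 0.0]
contact_force: [-0.7, -0.8, 7.0]
opening: 0.004
finger_force: 3.1
```

Run:
```python
from h import *
import cv2
a=r.snapshot("side")[:,:,::-1].copy(); cv2.imwrite("pics/full8.png",a)
i0=cv2.imread("pics/full7.png")
print("tcp",proj("side",tcp()[0]),"knob",proj("side",[.521,.154,.138]))
d=(cv2.absdiff(a,i0).max(2)>40)
for v in range(140,200,2): print(v,"".join("#" if d[v,u] else "." for u in range(270,350)))
delta(np.r_[.521,.1543,.1])
```

```text
tcp [302.5 178. ] knob [301.7 164.7]
140 ####....###...##############.......#########....................................
142 ####....###..##############.#####.##########....................................
144 ###########################.####...#######......................................
146 ##########################################......................................
148 ####.####...##############################......................................
150 ####.........#############################......................................
152 ####.........########..###################.#....................................
154 #####################..##################.......................................
156 ..#...###############..##################.......................................
158 .......##############...#################.......................................
160 ............#########...#################.......................................
162 .................##.....#################.......................................
164 .........................##############
[... 912 characters left out ...]
........................#########...............................
188 ..........................................###...................................
190 ................................................................................
192 ................................................................................
194 .................######..#......................................................
196 .............###.#######..#.....................................................
198 ...........######.........###...................................................
t 10.4833 at [0.5222 0.154  0.1053] xyz [ 0.0011 -0.0006  0.0053] rot [ 0.0003  0.0006 -0.0055] open 0.005 F [-1.3 -0.2  5.5]
```

Contact at TCP z≈0.106 with 6 N. I'll press on in small steps to the stop.

Emit:
carry_out([
  {"rot":[0,0,0],"xyz":[0,0,0.002],"grip":255},
  {"rot":[0,0,0],"xyz":[0,0,0.004],"grip":255},
  {"rot":[0,0,0],"xyz":[0,0,0.006],"grip":255},
  {"rot":[0,0,0],"xyz":[0,0,0.007],"grip":255},
  {"rot":[0,0,0],"xyz":[0,0,0.007],"grip":255},
])

```text
clock: 10.9
tool_pos: [0.5222, 0.154, 0.0988]
eef_rot: [0.367, 0.93, 0.0, 0.001]
contact_force: [-1.6, -2.0, 10.6]
opening: 0.007
finger_force: 5.0
```

Emit:
carry_out([
  {"rot":[0,0,0],"xyz":[0,0,0.001],"grip":255},
  {"rot":[0,0,0],"xyz":[0,0,0.002],"grip":255},
  {"rot":[0,0,0],"xyz":[0,0,0.003],"grip":255},
  {"rot":[0,0,0],"xyz":[0,0,0.003],"grip":255},
  {"rot":[0,0,0],"xyz":[0,0,0.003],"grip":255},
])

```text
clock: 11.32
tool_pos: [0.5224, 0.154, 0.0985]
eef_rot: [0.367, 0.93, -0.0, 0.002]
contact_force: [-7.1, -4.0, 32.7]
opening: 0.006
finger_force: 16.1
```

At the stop: 33 N with no more travel. Now I'll release and move clear.

Emit:
carry_out([
  {"rot":[0,0,0],"xyz":[0,0,-0.004],"grip":255},
  {"rot":[0,0,0],"xyz":[0,0,-0.01],"grip":255},
  {"rot":[0,0,0],"xyz":[0,0,-0.018],"grip":255},
  {"rot":[0,0,0],"xyz":[0,0,-0.04],"grip":255},
  {"rot":[0,0,0],"xyz":[0,0,-0.07],"grip":255},
  {"rot":[0,0,0],"xyz":[0,0,-0.1],"grip":255},
  {"rot":[0,0,0],"xyz":[0.03,0,-0.12],"grip":255},
  {"rot":[0,0,0],"xyz":[0.06,0,-0.12],"grip":255},
])

```text
clock: 11.98
tool_pos: [0.4808, 0.1959, 0.2185]
eef_rot: [0.369, 0.929, 0.003, 0.003]
contact_force: [-0.0, 1.0, 0.1]
opening: 0.003
finger_force: 0.0
```

Emit:
carry_out([
  {"rot":[0,0,0],"xyz":[0.03,0,0],"grip":255},
  {"rot":[0,0,0],"xyz":[0.06,0,0],"grip":255},
  {"rot":[0,0,0],"xyz":[0.08,0,0],"grip":255},
  {"rot":[0,0,0],"xyz":[0.08,0,0],"grip":255},
  {"rot":[0,0,0],"xyz":[0.08,0,0],"grip":255},
])

```text
clock: 12.4
tool_pos: [0.4191, 0.25, 0.2151]
eef_rot: [0.365, 0.931, -0.0, 0.0]
contact_force: [0.9, -0.4, 0.9]
opening: 0.003
finger_force: 0.0
```

Run:
```python
from h import *
import cv2
a=r.snapshot("side")[:,:,::-1].copy(); b=cv2.imread("pics/full7.png")
d=cv2.absdiff(a,b).max(2)>60
print("press diff px",int(d[160:235,262:335].sum())); ys,xs=np.nonzero(d[160:235,262:335]); print(sorted(zip(ys+160,xs+262))[:12] if len(ys)<400 else (ys.min()+160,xs.min()+262,ys.max()+160,xs.max()+262))
delta(np.r_[.4,.25,.22])
```

```text
press diff px 31
[(np.int64(178), np.int64(262)), (np.int64(178), np.int64(263)), (np.int64(179), np.int64(262)), (np.int64(179), np.int64(263)), (np.int64(180), np.int64(262)), (np.int64(198), np.int64(262)), (np.int64(199), np.int64(262)), (np.int64(200), np.int64(262)), (np.int64(201), np.int64(262)), (np.int64(202), np.int64(262)), (np.int64(203), np.int64(262)), (np.int64(203), np.int64(263))]
t 12.45 at [0.4201 0.249  0.2148] xyz [ 0.0154 -0.0129 -0.0052] rot [-0.0004  0.0008 -0.0054] open 0.008 F [-0.  -0.8  0.2]
```

The press looks as it did before pressing: the knob is back up, the disc hasn't moved, and the arm is clear.

```bash
python3 -c "
from plant import r
print(r.finish_job())"
```

```text
the job is handed in; nothing more can be done
None
```

I turned the disc two clicks to bring the flower die under the ram, pressed the knob to its stop at about 33 N, let it come back up with the arm clear, and handed the job in at about 12.5 s; the hand-in gave no verdict.

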